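# Close the drive box and start the test rig

## Task

The drive box has been loaded and its lid left standing open: shut the lid fully. Then start the rig from the console by pressing three keys fully down and letting each come up again, one at a time: first the round key, then the square key, then the long bar-shaped key. Press no key before the lid is shut, and leave the other things on the bench where they stand.

Things in the scene. Friction and masses are not known exactly. Their poses are not given: they have to be found in the camera images.
- console: fixed control console: board 150 (x) by 330 (y) by 20 mm, orange top, front -x; three key modules in a row along y, 95 mm apart, order varies. Over them, centred at x = +7 mm, a crossbar along y of 20 mm aluminium profile, underside 172 mm above the table, on posts at y = -155 and 155 mm: no room for an upright gripper. Origin: centre of the underside
- mod_round: module with the round key: grey sloping wedge module, fixed on the console board: 110 mm deep (x), 90 mm wide (y), 30 mm high at its front (-x), 99 mm at its back; its top slopes 32 degrees towards -x (front). Origin: centre of its underside, which is 20 mm above the table.
- mod_square: module with the square key: grey sloping wedge module, fixed on the console board: 110 mm deep (x), 90 mm wide (y), 30 mm high at its front (-x), 99 mm at its back; its top slopes 32 degrees towards -x (front). Origin: centre of its underside, which is 20 mm above the table.
- mod_bar: module with the bar-shaped key: grey sloping wedge module, fixed on the console board: 110 mm deep (x), 90 mm wide (y), 30 mm high at its front (-x), 99 mm at its back; its top slopes 32 degrees towards -x (front). Origin: centre of its underside, which is 20 mm above the table.
- key_round_top (a point): centre of the outer face of the round black key, 52 mm across; moves with the key. z points out of the face (32 degrees from vertical, leaning to the front), x up the slope, y along the row. The key stands 18 mm proud of the slope and sinks 8 mm along -z. At rest this point is 14.5 mm in front (-x) of the module's origin and 76.5 mm above it (96.5 mm above the table)
- key_square_top (a point): centre of the outer face of the square black key, 52 by 52 mm; moves with the key. z points out of the face (32 degrees from vertical, leaning to the front), x up the slope, y along the row. The key stands 18 mm proud of the slope and sinks 8 mm along -z. At rest this point is 14.5 mm in front (-x) of the module's origin and 76.5 mm above it (96.5 mm above the table)
- key_bar_top (a point): centre of the outer face of the long black bar-shaped key, 74 mm along y by 26 mm along x; moves with the key. z points out of the face (32 degrees from vertical, leaning to the front), x up the slope, y along the row. The key stands 18 mm proud of the slope and sinks 8 mm along -z. At rest this point is 14.5 mm in front (-x) of the module's origin and 76.5 mm above it (96.5 mm above the table)
- key_round (a joint): round key: press depth in m, 0 up to 0.008 fully down; sprung, 1.5 N starts it, about 5 N holds it at the bottom, it comes up by itself
- key_square (a joint): square key: press depth in m, 0 up to 0.008 fully down; sprung, 1.5 N starts it, about 5 N holds it at the bottom, it comes up by itself
- key_bar (a joint): bar-shaped key: press depth in m, 0 up to 0.008 fully down; sprung, 1.5 N starts it, about 5 N holds it at the bottom, it comes up by itself
- drive_box: light grey open-topped box, fixed, 200 by 200 mm, 90 mm high, walls 5 mm, with a drive inside that stays below the rim. Origin: centre of the underside, on the table; front is -x, roughly towards the robot. Its lid is hinged along the far (+x) rim.
- lid (a joint): lid angle in rad: 0 shut, grows as its front edge rises; it starts between 0.55 and 0.95. The lid is a flat plate 200 by 200 mm, 10 mm thick, 0.3 kg, no handle. The hinge is stiff: the lid stays where it is left; about 1 to 3 N on its outer face near the front edge moves it down.
- lid_hinge (a point): middle of the hinge line, at the lid's underside, 100 mm behind (+x) the box's origin and 90.5 mm above the table; moves with the lid: x lies in the lid, pointing from the front edge to the hinge, y along the hinge, z out of the lid's outer (upper) face
- lid_edge (a point): point on the lid's outer (upper) face, on its middle line, 30 mm from the front edge and 170 mm from the hinge line, 10 mm above the lid's underside; axes as lid_hinge; a good place to push
- meter: loose hand meter, yellow, 85 by 180 by 36 mm (44 mm at the dial), lying in front of the console; origin under its centre
- mug: loose white mug, 80 mm across, 90 mm high, handle at +y, in front of the drive box; origin under its centre
- spool: loose grey empty spool standing on end, 64 mm across, 52 mm high, behind; origin under its centre
- driver: loose screwdriver 200 mm long with black handle, lying on the table behind; origin under its middle
- tower: loose signal tower: round foot 76 mm across, lamps 52 mm across, 170 mm high, standing behind; origin under its foot
- relay: loose relay module, 70 by 90 mm, 50 mm high, in front of the drive box; origin under its centre

How it is judged (in metres and radians):
On the way, in this order (a step that is already met when the one before it is completed fails the run):
1. the lid of the drive box is shut, no key pressed (value of joint lid below 0.04 rad and value of joint each of key_round, key_square, key_bar below 0.002 m), for 0.1 s.
2. the round key alone is pressed down, the lid shut (value of joint lid below 0.04 rad and value of joint key_round above 0.0055 m and value of joint each of key_square, key_bar below 0.002 m), for 0.05 s.
3. the square key alone is pressed down, the lid shut (value of joint lid below 0.04 rad and value of joint key_square above 0.0055 m and value of joint each of key_round, key_bar below 0.002 m), for 0.05 s.
4. the bar key alone is pressed down, the lid shut (value of joint lid below 0.04 rad and value of joint key_bar above 0.0055 m and value of joint each of key_round, key_square below 0.002 m), for 0.05 s.
At the end, for the whole second after the job is handed in: the lid is shut (within 0.04 rad, 8 mm at its front edge) and all three keys have come up again (within 1.5 mm), after the round, the square and the bar-shaped key were pressed in this order, each to at least 5.5 of its 8 mm with the other two up (within 2 mm) (value of joint lid below 0.04 rad and value of joint each of key_round, key_square, key_bar below 0.0015 m); the robot touches nothing.
It fails at once if a key is pressed (over 3 mm) while the lid is open (value of joint lid above 0.06 rad and value of joint any of key_round, key_square, key_bar above 0.003 m).
It fails at once if two keys are pressed (over 3 mm) at once (value of joint each of key_round, key_square above 0.003 m or value of joint each of key_round, key_bar above 0.003 m or value of joint each of key_square, key_bar above 0.003 m).
It fails at once if a loose thing on the bench is shoved (over 40 mm) or knocked over (distance of any of meter, mug, spool, driver, tower, relay from where it was at the start of the episode above 0.04 m or angle between any of meter, mug, spool, tower, relay's own z axis and vertical above 0.5 rad).
It also fails if it takes over 64 s, if anything falls off the work surface, if the arm or the gripper's body presses on something with over 40 N, if the wrist force passes 120 N, or if a joint passes its speed limit or range.

## Robot

A 6-joint arm with a two-finger parallel gripper is mounted at the origin on the work surface. World frame = base frame: x ahead of the robot, y to its left, z up, the work surface at z = 0. Lengths are in m, angles in degrees, forces in N, time in s.
With the tool pointing down it reaches from about 0.325 to 0.85 m from the base axis. Payload 15.5 kg.
Tool frame: the origin (TCP) lies midway between the tips of the shut fingers; the grasp point (between the pads) lies 19 mm behind it; z points along the fingers, y is the line along which they close (so a half turn about z gives the same grasp; the last joint's range is limited). The gripper opens to 91 mm and grips with 3 to 60 N. Pads are 32 mm wide; open, the fingers measure 118 mm over their backs; the gripper's body (76 mm by 178 mm) begins 60 mm behind the grasp point.
Start: joints at [-70.56, 28.281, 77.091, -0, 74.628, -5.472], TCP at [0.263, -0.567, 0.214] pointing down, gripper open.
Joint ranges: [-166.48, 166.48], [-47.26, 123.95], [12.59, 153.08], [-70.14, 250.14], [6.76, 159.57], [-176.63, 176.63]. Speed limits (degrees/s): [108.29, 108.29, 147.25, 172.46, 172.46, 172.46].

## Interface

Orientations are given as a 3x3 rotation matrix whose columns are the frame's x, y, z axes.
In Python, from bench import ctrl gives the robot as it stands. The module is installed in compiled form; this text tells all that it offers. Calls block until the motion is done:
- ctrl.goto(position, orientation): joint-space move of the TCP to a pose.
- ctrl.move_l(position, vel=0.15, ori=None, contact_N=None): straight line of the TCP; ori=None keeps the orientation; vel is the mean speed in m/s. With contact_N (N) it stops when the force on the tool has changed by that much, and returns True; else False.
- ctrl.movej(angles): joint-space move.
- ctrl.command_gripper(opening): opening from 0.0 (shut) to 1.0 (fully open); the grip force is fixed at half the most; returns when the fingers have stopped.
- ctrl.sleep(seconds).
- ctrl.ik(position, orientation): joint angles nearest the present ones, or None.
- ctrl.read_camera(name): name is "scene" or "top"; returns the picture (400x640x3 uint8, blue, green, red); there is no depth.
- ctrl.camera_params(name): a dict with "fx", "fy", "cx", "cy" (pixels), "pose" (4x4, takes a point from camera to world coordinates). Camera axes: x right, y up, looking along -z (the intrinsics and any distortion apply to the point x, -y, -z); pixel columns grow to the right and rows downward; lengths in m; the calibration is good to about 2 mm. A picture is of the moment at which its call begins. camera_params takes no time and is no camera call.
A pose or a line that the arm cannot do raises ctrl.MotionError and nothing moves.
- ctrl.sign_off(): hands the job in; it is judged then, once.
Readings, each from a call of its own:
- ctrl.current_t(): time.
- ctrl.current_q(): joint angles.
- ctrl.current_dq(): joint speeds.
- ctrl.current_effort(): joint torques, N m.
- ctrl.current_tool_pos(): TCP position.
- ctrl.current_eef_rot(): TCP orientation.
- ctrl.current_contact_force(): force on the tool from outside, world axes, zero at the start.
- ctrl.current_wrist_torque(): the same for the moment, N m.
- ctrl.current_grip_width(): opening from 0.0 (shut) to 1.0 (fully open).
- ctrl.current_grasp_force(): force on a finger pad.
Only numpy, scipy, OpenCV 4.12 (cv2) and the standard library are available. Lean on these libraries where they do the work, as an engineer would, in place of code of your own. Each camera call takes 0.05 s, during which the arm holds its last target. There are 200 camera calls.

## Working session

There is one attempt and no reset: what is moved stays moved. The work goes in short steps, each a Python script; the robot and the scene stay as the last script left them, time stands still between calls to the robot, and variables do not carry over. Pictures are saved under pics/ and viewed, at most 10 in all, crops included, and the job is handed in when it is done.

```bash
mkdir -p pics
python3 - <<'E'
from bench import ctrl
import cv2, numpy as np
np.set_printoptions(precision=4,suppress=True)
for n in("scene","top"):
    cv2.imwrite(f"pics/{n}0.png",ctrl.read_camera(n)); print(n,ctrl.camera_params(n))
print(ctrl.current_eef_rot(),ctrl.current_t())
E
```

```text
scene {'fx': 463.07310043676495, 'fy': 463.07310043676495, 'cx': 317.7853759052669, 'cy': 196.72721285717475, 'pose': array([[ 0.4368, -0.6747,  0.5949,  1.2946],
       [ 0.8994,  0.3395, -0.2753, -0.3169],
       [-0.0163,  0.6553,  0.7552,  0.9847],
       [ 0.    ,  0.    ,  0.    ,  1.    ]])}
top {'fx': 375.87349416891436, 'fy': 375.87349416891436, 'cx': 324.41242498039554, 'cy': 204.67067307620636, 'pose': array([[ 0.0957,  0.9725, -0.2123,  0.4036],
       [-0.9954,  0.0935, -0.0206, -0.0151],
       [-0.0001,  0.2133,  0.977 ,  0.9845],
       [ 0.    ,  0.    ,  0.    ,  1.    ]])}
[[ 0.907   0.4212 -0.0004]
 [ 0.4212 -0.907   0.001 ]
 [ 0.0001 -0.0011 -1.    ]] 0.1
```

View pics/scene0.png

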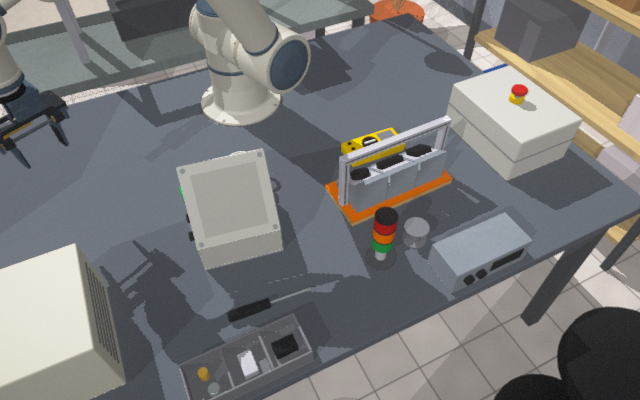

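View pics/top0.png

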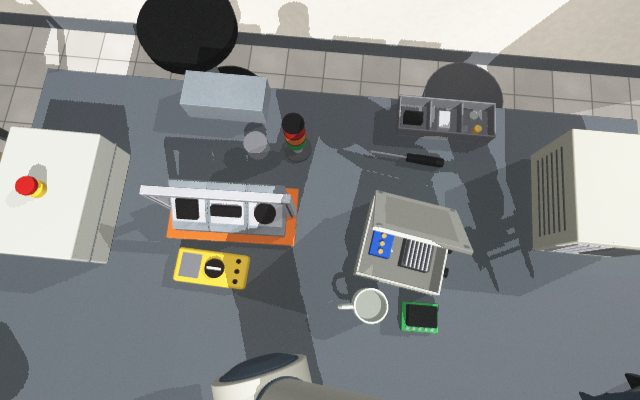

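The top view shows the console at left with the square (187,209), bar (226,211) and round (265,213) keys, and the orange board from (168,240) to (296,244). The box is at about (410,245) with its lid open. I'll enlarge the parts I need to measure.

```bash
cat > h.py <<'E'
import cv2, numpy as np
from bench import ctrl
np.set_printoptions(precision=4,suppress=True)
def ray(n,u,v):
    p=ctrl.camera_params(n); R=p["pose"][:3,:3]
    return p["pose"][:3,3], R@np.array([(u-p["cx"])/p["fx"],-(v-p["cy"])/p["fy"],-1])
def onz(n,u,v,z):
    o,d=ray(n,u,v); return o+d*(z-o[2])/d[2]
def two(a,b):
    (o1,d1),(o2,d2)=ray("top",*a),ray("scene",*b)
    s=np.linalg.lstsq(np.c_[d1,-d2],o2-o1,rcond=None)[0]
    p,q=o1+s[0]*d1,o2+s[1]*d2
    return (p+q)/2,np.linalg.norm(p-q)
def proj(n,P):
    p=ctrl.camera_params(n); c=p["pose"][:3,:3].T@(np.array(P)-p["pose"][:3,3])
    return np.array([p["cx"]+p["fx"]*c[0]/-c[2],p["cy"]-p["fy"]*c[1]/-c[2]])
E
python3 - <<'E'
from h import *
t=cv2.imread("pics/top0.png")
a=cv2.resize(t[175:250,135:310],None,fx=4.5,fy=4.5,interpolation=cv2.INTER_CUBIC)[:, :785]
b=cv2.resize(t[185:300,340:485],None,fx=2.2,fy=2.2,interpolation=cv2.INTER_CUBIC)
s=cv2.imread("pics/scene0.png")
c=cv2.resize(s[145:272,170:290],None,fx=2,fy=2,interpolation=cv2.INTER_CUBIC)
o=np.zeros((600,790,3),np.uint8); o[:a.shape[0],:a.shape[1]]=a; y=a.shape[0]+3
o[y:y+b.shape[0],:b.shape[1]]=b[:600-y]; o[y:y+c.shape[0],400:400+c.shape[1]]=c[:600-y]
print(a.shape,b.shape,c.shape,y)
cv2.imwrite("pics/crop1.png",o)
hsv=cv2.cvtColor(t,cv2.COLOR_BGR2HSV)
m=cv2.inRange(hsv,(5,150,120),(16,255,255)); m[:180]=0;m[260:]=0
m[:,:150]=0;m[:,310:]=0
v,u=np.nonzero(m); print("orange",u.min(),u.max(),v.min(),v.max())
k=cv2.inRange(t,(0,0,0),(55,55,55)); k[:190]=0;k[228:]=0;k[:,:172]=0;k[:,290:]=0
n,l,st,ce=cv2.connectedComponentsWithStats(k)
for i in range(1,n):
    if st[i,4]>60: print(st[i],ce[i],onz("top",*ce[i],.0965))
E
```

```text
(338, 785, 3) (253, 319, 3) (254, 240, 3) 341
orange 166 298 188 244
[175 199  23  20 421] [186.5439 208.5273] [0.5553 0.3338 0.0965]
[210 205  31  12 314] [225.3439 210.6656] [0.559  0.2398 0.0965]
[254 204  22  20 340] [264.35   213.3676] [0.5615 0.1454 0.0965]
```

View pics/crop1.png

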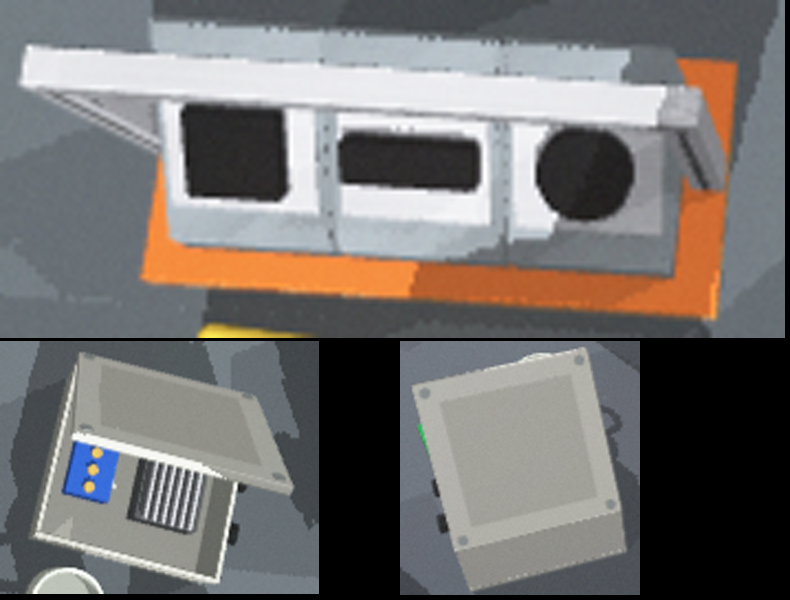

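The crop confirms the key order from +y to -y: square, bar, round. The lid's front edge in the top view runs from about (373,228) to (473,253), and its hinge from (376,190) to (453,210). Next I'll compute the poses.

Run:
```python
from h import *
T=lambda x,y:(340+x/2.2,185+(y-341)/2.2)
S=lambda x,y:(170+(x-400)/2,145+(y-341)/2)
fl=onz("top",*T(36,537),.09); fr=onz("top",*T(219,582),.09)
print("box front rim",fl,fr,np.linalg.norm(fl-fr))
d=(fl-fr)[:2]; d/=np.linalg.norm(d); yaw=np.arctan2(-d[0],d[1]); print("yaw deg",np.degrees(yaw))
ex=np.array([np.cos(yaw),np.sin(yaw),0])
print("origin",(fl+fr)/2+ex*.1)
P={k:two(T(*a),S(*b)) for k,a,b in [("F+y",(73,435),(582,350)),("F-y",(292,487),(413,387)),("H+y",(80,352),(622,512)),("H-y",(248,395),(458,548))]}
for k in P: print(k,*P[k])
f=(P["F+y"][0]+P["F-y"][0])/2; h=(fl+fr)/2+ex*.2
v=f-h; print("angle by front edge:",np.arctan2(v[2]+.09-.1005,-v@ex), "dist",np.linalg.norm(v))
for c in [(143,280),(717,318),(738,62)]: print("board",onz("top",135+c[0]/4.5,175+c[1]/4.5,.02))
# tall obstacles: rough positions
for n,u,v,z in[("mug",370,305,.09),("relay",421,316,.05),("meter",212,268,.04),("tower",293,122,.17),("bar L",145,190,.19),("bar R",290,198,.19)]: print(n,onz("top",u,v,z))
```

```text
box front rim [ 0.4396 -0.0866  0.09  ] [ 0.4116 -0.2819  0.09  ] 0.19728110295140827
yaw deg -8.16580571485861
origin [ 0.5246 -0.1985  0.09  ]
F+y [ 0.5259 -0.1014  0.2487] 0.00295107952921743
F-y [ 0.4982 -0.2948  0.2514] 0.0012955903914727293
H+y [ 0.6471 -0.1184  0.091 ] 0.0025237484096691963
H-y [ 0.614  -0.3079  0.0952] 0.004012597100942841
angle by front edge: 0.9261217805126549 dist 0.19557754291296914
board [0.4888 0.4015 0.02  ]
board [0.4987 0.0717 0.02  ]
board [0.6497 0.0764 0.02  ]
mug [ 0.3728 -0.1233  0.09  ]
relay [ 0.3577 -0.2513  0.05  ]
meter [0.4221 0.267  0.04  ]
tower [0.7699 0.0938 0.17  ]
bar L [0.5714 0.3945 0.19  ]
bar R [0.5839 0.0775 0.19  ]
```

The measurements agree with the given sizes: rim 197 mm, lid 196 mm at about 0.9 rad, key pitch 94 mm. I'll check reachability, then close the lid along its arc.

```bash
cat >> h.py <<'E'
def rot(yaw,tilt):   # tool z tilted forward by tilt from straight down, closing line along the row
    z=np.array([np.sin(tilt)*np.cos(yaw),np.sin(tilt)*np.sin(yaw),-np.cos(tilt)])
    y=np.array([np.sin(yaw),-np.cos(yaw),0]); return np.c_[np.cross(y,z),y,z]
YB=np.radians(-8.17); UB=-np.array([np.cos(YB),np.sin(YB),0]); H=np.array([.5246,-.1985,.0905])-.1*UB
def lidpt(th,w=.016):
    return H+UB*(.17*np.cos(th)-.01*np.sin(th)-w)+np.array([0,0,.17*np.sin(th)+.01*np.cos(th)])
YC=np.radians(1.8); RC=rot(YC,np.radians(32)); N=-RC[:,2]
KEYS={"round":np.array([.560,.1454,.0965]),"square":np.array([.554,.3338,.0965]),"bar":np.array([.557,.2398,.0965])}
E
python3 - <<'E'
from h import *
RB=rot(YB,0)
for k in KEYS: print(k,ctrl.ik(KEYS[k]+.12*N,RC),ctrl.ik(KEYS[k]-.008*N,RC))
ctrl.command_gripper(0.0)
p=ctrl.current_tool_pos(); ctrl.move_l([p[0],p[1],.34],vel=.25)
a=lidpt(1.0); ctrl.goto([a[0],a[1],.33],RB)
print(ctrl.current_t(), ctrl.current_q(), ctrl.current_contact_force())
ctrl.move_l(a,vel=.12,contact_N=8)
for th in np.arange(.9,.05,-.1):
    c=ctrl.move_l(lidpt(th),vel=.09,contact_N=25)
    print(round(th,2),c,ctrl.current_contact_force(),ctrl.current_t())
    if c: break
else:
    q=lidpt(0); q[2]=.094
    print("end",ctrl.move_l(q,vel=.03,contact_N=15),ctrl.current_tool_pos(),ctrl.current_contact_force(),ctrl.current_t())
cv2.imwrite("pics/s1.png",ctrl.read_camera("scene"))
E
```

```text
round [ 13.8172  11.9773 119.5376 -20.734   18.1585 120.0165] None
square [ 39.338   19.5844 106.4645 -36.3721  32.9871 154.7962] [ 34.5437  33.2644 105.513  -52.0411  21.317  168.6623]
bar [ 28.1841  15.2908 114.0673 -33.5838  25.1962 143.8137] [ 24.2523  30.875  113.0159 -62.7784  13.1552 171.4666]
3.8333 [-25.8785  20.6319  71.5839  -0.0117  87.8017  72.3153] [-0.1535  0.1935  0.2375]
0.9 False [ 0.3598  0.4837 -0.2477] 5.0833
0.8 False [0.0649 0.1716 0.0521] 5.425
0.7 False [ 0.009  -0.0988  0.4316] 5.7667
0.6 False [ 0.6    -0.2408  0.4289] 6.1083
0.5 False [ 0.273  -0.3889  0.3392] 6.45
0.4 False [-0.1098  1.033   0.1383] 6.7917
0.3 False [ 0.3878 -0.8301 -0.1725] 7.1333
0.2 False [-0.0531 -0.4776 -0.3646] 7.475
0.1 False [-0.1608  0.297   0.3802] 7.8167
end True [ 0.4718 -0.191   0.1006] [-2.6102  1.8228 16.2719] 8.4083
```

The lid stopped at tip height 0.1006 with 16 N, which matches shut (0.1005). The wrist is close to singular for the key poses, so I'll scan tilts and view the lid after lifting.

Run:
```python
from h import *
p=ctrl.current_tool_pos(); ctrl.move_l([p[0],p[1],.33],vel=.25)
ctrl.goto([.45,.15,.36],rot(YC,np.radians(10)))
cv2.imwrite("pics/s2.png",np.hstack([ctrl.read_camera("scene")[100:300,100:480],ctrl.read_camera("top")[130:330,150:520]]))
print(ctrl.current_t(),ctrl.current_q())
f=lambda q: "None" if q is None else str(np.round(q).astype(int))
for k in KEYS:
  for t in (20,24,28,40,50,60):
    for dy in (-25,0,25):
      R=rot(YC+np.radians(dy),np.radians(t)); print(k,t,dy,[f(ctrl.ik(KEYS[k]-s*R[:,2],R)) for s in(.08,-.008)])
```

```text
10.9167 [ 12.5029   3.5709  90.5461  -1.9334  76.1029 101.0917]
round 20 -25 ['[ 18  21 103 -20  43 144]', '[ 16  30 105 -24  32 148]']
round 20 0 ['[ 11  18 107  -6  35 103]', '[ 10  28 108  -7  23 105]']
round 20 25 ['[  3  18 107  14  37  56]', '[  4  28 109  18  26  52]']
round 24 -25 ['[ 21  21 106 -27  39 153]', '[ 18  30 107 -34  28 159]']
round 24 0 ['[ 12  18 111  -9  28 107]', '[ 11  28 112 -13  17 111]']
round 24 25 ['[  1  18 112  20  31  48]', '[  3  28 112  29  20  41]']
round 28 -25 ['[ 23  21 109 -36  36 163]', '[ 20  30 110 -47  26 173]']
round 28 0 ['[ 12  17 116 -14  20 113]', '[ 11  29 115 -28  10 126]']
round 28 25 ['[ -1  17 116  31  25  37]', '[  2  29 115  48  15  21]']
round 40 -25 ['[  31   24  117  -70   34 -156]', 'None']
round 40 0 ['[  15   20  128  228   11 -128]', '[  13   32  125  204   18 -104]']
round 40 25 ['[ -7  20 128  98  21 -36]', '[ -2  32 125 125  22 -60]']
round 50 -25 ['None', 'None']
round 50 0 ['[ 18  30 139 199  39 -95]', '[ 14  40 132 194  42 -93]']
round 50 25 ['[-14  30 139 131  42 -79]', '[ -6  40 132 143  43 -84]']
round 60 -25 ['N
[... 1758 characters left out ...]
28 -25 ['[ 34  24 102 -35  43 171]', 'None']
bar 28 0 ['[ 25  20 110 -25  26 134]', '[ 23  30 110 -37  17 145]']
bar 28 25 ['[ 13  19 113  17  22  62]', '[ 14  30 112  28  12  51]']
bar 40 -25 ['[  42   27  109  -60   42 -159]', 'None']
bar 40 0 ['None', '[  26   33  119  240   18 -129]']
bar 40 25 ['[ 10  21 126 117  12 -41]', '[ 12  33 122 146  17 -68]']
bar 50 -25 ['None', 'None']
bar 50 0 ['[  35   29  130  228   34 -110]', '[  29   39  125  216   36 -102]']
bar 50 25 ['[  7  30 137 154  37 -82]', '[ 11  39 129 160  39 -85]']
bar 60 -25 ['None', 'None']
bar 60 0 ['[ 40  42 137 218  60 -90]', '[ 32  48 130 211  58 -92]']
bar 60 25 ['[  3  50 148 159  76 -97]', '[  9  50 135 163  65 -92]']
```

View pics/s2.png

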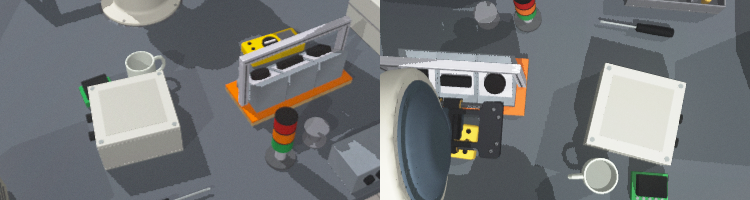

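Both views show the lid flat on the box and everything else in place. I'll press with a 24° tilt, 10 mm below each key's centre so the finger's upper edge lands near the centre, starting with the round key.

```bash
cat >> h.py <<'E'
RP=rot(YC,np.radians(24))
SL=np.array([np.cos(YC)*.848,np.sin(YC)*.848,.53])
def press(k):
    P=KEYS[k]-.010*SL; z=RP[:,2]
    ctrl.goto(P-.10*z,RP); ctrl.move_l(P-.025*z,vel=.1)
    print(k,"pre",ctrl.current_contact_force(),ctrl.current_t())
    c=ctrl.move_l(P+.018*z,vel=.025,contact_N=10)
    d=(ctrl.current_tool_pos()-P)@z
    ctrl.sleep(.2); print(c,"depth",d,ctrl.current_contact_force(),ctrl.current_q())
    cv2.imwrite(f"pics/p_{k}.png",ctrl.read_camera("scene")[90:290,300:500])
    ctrl.move_l(P-.10*z,vel=.15); ctrl.sleep(.2); print(ctrl.current_t()); return c
E
python3 -c "
from h import *
press('round')"
```

```text
round pre [-0.6843  0.4138  0.9176] 12.65
True depth 0.006438990616278759 [-5.4807 -0.1479 13.055 ] [ 11.0155  28.3261 113.1772 -14.4466  15.1371 112.3886]
15.1333
```

The round key bottomed: 6.4 mm plus about 2 mm of corner lead gives roughly 8.6 mm, at 14 N. Next, square and then bar.

```bash
python3 -c "
from h import *
if press('square') and press('bar'):
    ctrl.move_l(ctrl.current_tool_pos()+np.array([-.03,0,.1]),vel=.2)
cv2.imwrite('pics/end.png',np.hstack([cv2.resize(cv2.imread(f'pics/p_{k}.png'),(260,260)) for k in ('round','square','bar')]))
cv2.imwrite('pics/end2.png',ctrl.read_camera('scene'))"
```

```text
square pre [ 0.0997 -0.0296  0.1049] 16.8083
True depth 0.006367198604534581 [-4.4276 -1.187  10.9226] [ 32.5496  32.6974 101.08   -26.5431  27.7605 142.3505]
19.2917
bar pre [-0.1363  0.0941 -0.4832] 20.6583
True depth 0.006413201703786078 [-5.8307 -0.9275 12.5167] [ 22.687   30.0752 108.1885 -24.1669  20.7583 131.971 ]
23.1417
```

View pics/end.png

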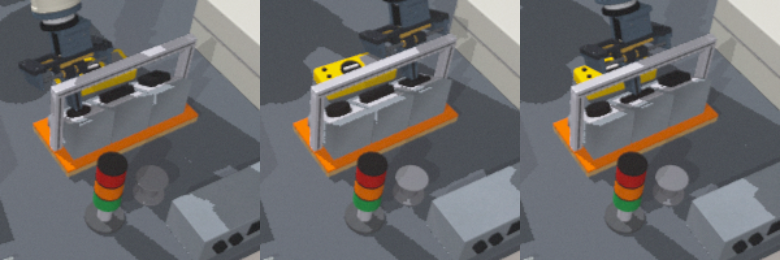

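View pics/end2.png

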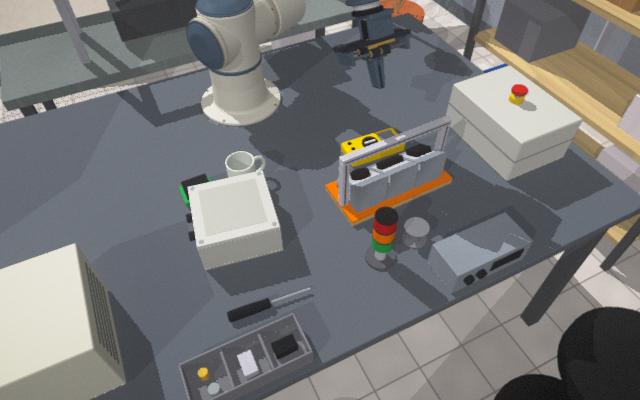

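The pictures show each key going down alone in the right order. All three keys are now up, at (360,172), (390,160) and (418,150). The lid is flat at (235,208), the loose things have not moved and the arm is clear.

```bash
python3 -c "
from bench import ctrl
print(ctrl.sign_off(),ctrl.current_t())"
```

```text
the job is handed in; nothing more can be done
the job is handed in; nothing more can be done
```

I shut the lid, pressed the round, square and bar keys fully in that order and let each come back up, then handed the job in at about 24 s; the sign-off gave no verdict.

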